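# Slide the key-blank carrier under the leaf springs of the marking jig

### The arm

A 6-joint arm with a two-finger parallel gripper is mounted at the origin on a cart in front of the work surface, level with it; the furniture and walls round the work are solid. World frame = base frame: x ahead of the robot, y to its left, z up, the work surface at z = 0. Lengths are in m, angles in rad, forces in N, time in s.
With the tool pointing down it reaches from about 0.35 to 0.975 m from the base axis. Payload 7.1 kg.
Tool frame: the origin (TCP) lies midway between the tips of the shut fingers; the grasp point (between the pads) lies 19 mm behind it; z points along the fingers, x is the direction in which the jaws open and shut, and the axes are right-handed (so a half turn about z gives the same grasp; the last joint's range is limited). The gripper opens to 88 mm and grips with 3 to 60 N. Pads are 20 mm wide; open, the fingers measure 115 mm over their backs; the gripper's body (75 mm by 178 mm) begins 61 mm behind the grasp point.
Start: joints at [1.259, 0.423, 1.63, -0, 1.089, -0.019], TCP at [0.18, 0.598, 0.223] pointing down, gripper open.
Joint ranges: [-3, 3], [-0.9, 2.11], [0.09, 2.58], [-1.31, 4.45], [0.11, 2.69], [-2.54, 2.54]. Speed limits (rad/s): [2.39, 2.39, 3.01, 3.14, 3.14, 3.14].

### API

Orientations are given as a unit quaternion [w, x, y, z].
In Python, from station import move_pose, movel, movej, command_gripper, wait, inverse_kinematics, read_camera, camera_info, MotionError, job_done, get_time, get_joint_pos, get_qvel, get_effort, get_tcp_pos, get_ee_rot, get_ft_force, get_ft_torque, get_grip_width gives the robot as it stands. Calls block until the motion is done:
- move_pose(position, orientation): joint-space move of the TCP to a pose.
- movel(position, frame=None, v=0.15, until_force=None): straight line of the TCP; frame=None keeps the orientation; v is the mean speed in m/s. With until_force (N) it stops when the force on the tool has changed by that much, and returns True; else False.
- movej(angles): joint-space move.
- command_gripper(opening): opening from 0.0 (shut) to 1.0 (fully open); the grip force is fixed at half the most; returns when the fingers have stopped.
- wait(seconds).
- inverse_kinematics(position, orientation): joint angles nearest the present ones, or None.
- read_camera(name): name is "side" or "top"; returns the picture (384x512x3 uint8, red, green, blue); there is no depth.
- camera_info(name): a dict with "intrinsics" (3x3 intrinsics, pixels), "T" (4x4, takes a point from camera to world coordinates). Camera axes: x right, y up, looking along -z (the intrinsics and any distortion apply to the point x, -y, -z); pixel columns grow to the right and rows downward; lengths in m; the calibration is good to about 2 mm. A picture is of the moment at which its call begins. camera_info takes no time and is no camera call.
A pose or a line that the arm cannot do raises MotionError and nothing moves.
- job_done(): hands the job in, once; it reports no verdict.
Readings, each from a call of its own:
- get_time(): time.
- get_joint_pos(): joint angles.
- get_qvel(): joint speeds.
- get_effort(): joint torques, N m.
- get_tcp_pos(): TCP position.
- get_ee_rot(): TCP orientation.
- get_ft_force(): force on the tool from outside, world axes, zero at the start.
- get_ft_torque(): the same for the moment, N m.
- get_grip_width(): opening from 0.0 (shut) to 1.0 (fully open).
Only numpy, scipy, OpenCV 4.12 (cv2) and the standard library are available. Lean on these libraries where they do the work, as an engineer would, in place of code of your own. Each camera call takes 0.05 s, during which the arm holds its last target. There are 200 camera calls.

### The job

The blue carrier with the key blank lies on the sprung bed of the marking jig, too high to go under the steel bar and its leaf springs. With your fingertips press the carrier firmly down on its black thumb pad and, keeping it pressed, slide it under the bar and leaf springs until it is fully home against the red end stop; then let go and stand clear, so that the springs hold it down there. Do not lift it off its bed or force it against the bar, and leave the key, the tape roll and the padlock where they lie.

Things in the scene. Friction and masses are not known exactly. Their poses are not given: they have to be found in the camera images.
- jig: Grey marking jig, fixed, 165 x 78 mm, 60 mm high. Origin: centre of its underside; +x is the way the carrier slides, z up. Two dark side rails (inner faces y = +-26 mm, tops z = 38 mm) guide the carrier along the middle. Between them lies a flat steel bed on springs, top at z = 27 mm when up, 18 mm fully down. Running faces are slick (friction about 0.3).
- bar (a point): Middle of the underside of the flat steel bar (8 x 12 mm) across the channel, at x = 42.5, z = 45.5 mm of the jig, between two 60 mm high grey posts. From it two brass leaf springs slope down towards the end stop, lowest about z = 41 mm at x = 64 mm; they give upwards when the carrier is pushed under them and press it down with about 6 N.
- stop (a point): Middle of the top edge of the face of the red end stop, 40 mm high, at x = 72.5 mm of the jig. The carrier's front meets this face when it is home; the carrier's origin is then at x = 25.5 mm of the jig.
- carrier: Loose blue metal carrier, 94 x 50 mm, about 0.2 kg. Origin: centre of its underside; axes as the jig's, +x to the bar. Front block x = -5 to 47 mm, 24 mm high, brass key blank in its top. Behind it, x = -47 to -5 mm, a low black thumb pad; the 10 mm upright step at x = -5 mm is there to push on. Starts with its origin at x = -28 to -15 mm of the jig; at home the step is 18 mm short of the bar.
- carrier_pad (a point): Middle of the top of the carrier's thumb pad, 26 mm behind and 14 mm above the carrier's origin. With the bed up it stands 41 mm above the worktop, with the bed fully down 32 mm.
- bed (a joint): How far the sprung bed is pressed down, in m: 0 up, 0.009 fully down. About 6 N on the carrier starts it, 14 N holds it fully down (the leaf springs then help). The carrier passes under the bar when the bed is 0.0055 down or more (better 0.008); released at home, it rises only until bar and leaf springs hold it at about 0.006.
- key_b: Loose black-headed key lying flat in front of the machine, 80 x 33 x 10 mm; origin under its centre. A bystander.
- tape_roll: Loose roll of brown tape lying flat, 58 mm across, 20 mm high; origin under its centre. A bystander.
- padlock: Loose black padlock lying on its back, 74 x 50 x 18 mm, with a steel shackle; origin under its centre. A bystander.
There are look-alikes about, which are no part of the job. Of the things shaped like the carrier, the blue one is meant.

How it is judged:
On the way, in this order (a step that is already met when the one before it is completed fails the run):
1. the carrier is pressed down on its bed by the fingertips (value of joint bed above 0.005 m and contact force between the fingers and carrier above 3 N and x of carrier in the frame of jig below 0 m), for 0.1 s.
2. the carrier is slid under the leaf springs up to the end stop (x of carrier in the frame of jig above 0.0225 m and value of joint bed above 0.004 m), for 0.2 s.
At the end, for the whole second after the job is handed in: The carrier is within 3 mm of its place against the end stop (origin beyond x = 22.5 mm of the jig), lies flat (within 0.06 rad) and at rest on the bed, and is held down by the bar and leaf springs, the bed at least 4 mm down (all of step 2 and z of carrier in the frame of jig between 0.014 and 0.024 m and angle between carrier's own z axis and vertical below 0.06 rad and linear speed of carrier below 0.01 m/s); the robot touches nothing.
It fails at once if the carrier is forced against the bar: the fingers push on it with over 50 N before it is under the bar (contact force between the fingers and carrier above 50 N and x of carrier in the frame of jig below 0.005 m).
It fails at once if the carrier is lifted off its bed or tipped (z of carrier in the frame of jig above 0.034 m or angle between carrier's own z axis and vertical above 0.25 rad).
It fails at once if the key, the tape roll or the padlock is disturbed (distance of any of key_b, tape_roll, padlock from where it was at the start of the episode above 0.015 m).
It also fails if it takes over 38 s, if anything falls off the work surface, if the arm or the gripper's body presses on something with over 40 N, if the wrist force passes 120 N, or if a joint passes its speed limit or range.

## Working session

There is one attempt and no reset: what is moved stays moved. The work goes in short steps, each a Python script; the robot and the scene stay as the last script left them, time stands still between calls to the robot, and variables do not carry over. Pictures are saved under pics/ and viewed, about 8 in all and at most 12, crops included, and the job is handed in when it is done.

```bash
mkdir -p pics; python3 - <<'E'
from station import *
import cv2
for n in("top","side"):
    cv2.imwrite(f"pics/{n}0.png",read_camera(n)[:,:,::-1]); c=camera_info(n); print(n,c)
print(get_time(),get_tcp_pos(),get_ee_rot())
E
```

```text
top {'intrinsics': array([[469.32388969,   0.        , 256.78458634],
       [  0.        , 469.32388969, 199.00845208],
       [  0.        ,   0.        ,   1.        ]]), 'T': array([[-0.02594716,  0.98291613, -0.18221587,  0.3437108 ],
       [-0.9995833 , -0.02781671, -0.00771141,  0.27530723],
       [-0.01264832,  0.18193985,  0.98322831,  1.24780663],
       [ 0.        ,  0.        ,  0.        ,  1.        ]])}
side {'intrinsics': array([[346.82742935,   0.        , 256.81715479],
       [  0.        , 346.82742935, 184.97419047],
       [  0.        ,   0.        ,   1.        ]]), 'T': array([[-0.96807953,  0.18129205, -0.17307574,  0.38477657],
       [-0.25000074, -0.64901378,  0.71852678,  0.94593008],
       [ 0.01793465,  0.73886014,  0.67362011,  0.6879753 ],
       [ 0.        ,  0.        ,  0.        ,  1.        ]])}
0.1 [0.18021978 0.5979241  0.22197972] [ 4.06832601e-04  8.02698979e-01  5.96383982e-01 -5.74002840e-04]
```

View pics/top0.png

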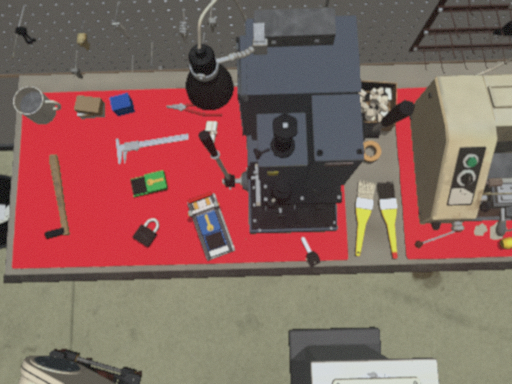

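View pics/side0.png

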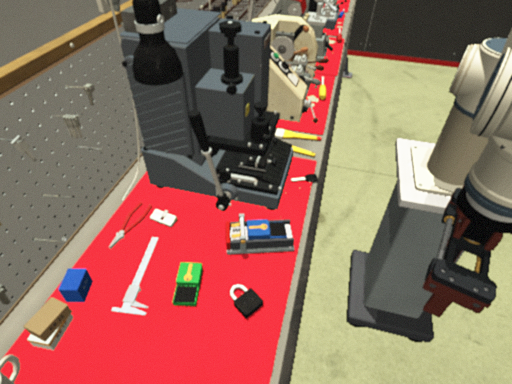

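The top view shows the jig at about (211,226), with the bar end up at (203,203) and the black thumb pad at (217,246). The blue carrier is in the jig. The green look-alike lies loose at (149,183). I'll confirm with one enlarged crop.

```bash
python3 - <<'E'
import cv2,numpy as np
a=cv2.imread("pics/top0.png")[185:265,175:250]; b=cv2.imread("pics/side0.png")[205:260,215:305]
a=cv2.resize(a,None,fx=7,fy=7,interpolation=cv2.INTER_CUBIC)
b=cv2.resize(b,(270,165),interpolation=cv2.INTER_CUBIC)
o=np.zeros((560,800,3),np.uint8);o[:,:525]=a;o[:165,530:800]=b
cv2.imwrite("pics/crop.png",o)
E
```

```text
(no output)
```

View pics/crop.png

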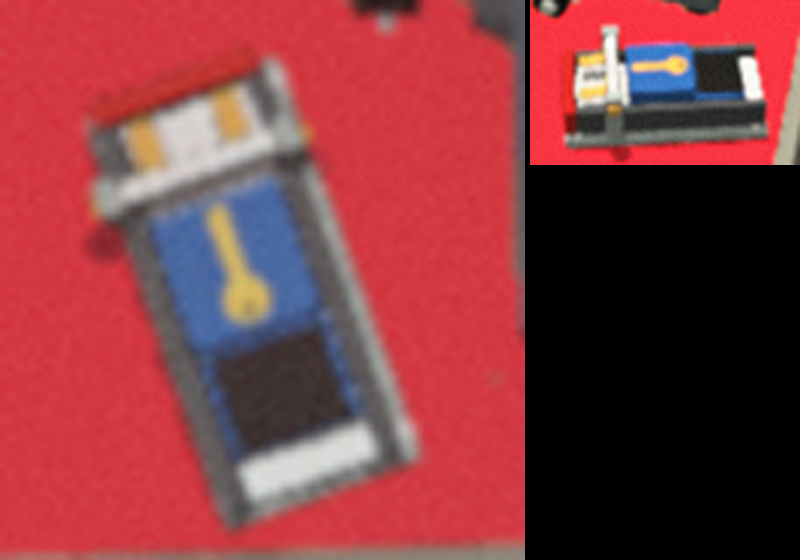

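The crop confirms the blue carrier: pad centre at crop (285,392), step at about (265,338), red stop at about (178,98) and bar at about (195,168). The step and pad face the robot. Next I compute the jig pose.

```bash
cat > h.py <<'E'
from station import *
import numpy as np, cv2
def world(n,u,v,z):
    c=camera_info(n);K=c["intrinsics"];T=c["T"]
    d=T[:3,:3]@np.array([(u-K[0,2])/K[0,0],-(v-K[1,2])/K[1,1],-1.]);o=T[:3,3]
    return o+d*(z-o[2])/d[2]
def pix(n,p):
    c=camera_info(n);K=c["intrinsics"];T=c["T"]
    q=T[:3,:3].T@(np.asarray(p)-T[:3,3]); return K[0,0]*q[0]/-q[2]+K[0,2], K[1,1]*-q[1]/-q[2]+K[1,2]
E
python3 - <<'E'
from h import *
from scipy.optimize import least_squares
t=lambda u,v,z:world("top",175+u/7,185+v/7,z)
P={'pad':(285,392,.041),'padfrontL':(218,360,.041),'padfrontR':(325,325,.041),'padbackL':(245,450,.041),'padbackR':(355,412,.041),
'stopL':(100,125,.04),'stopR':(257,70,.04),'barL':(115,193,.0535),'barR':(272,142,.0535),'frL':(152,215,.051),'frR':(285,178,.051),'blkL':(200,352,.051),'blkR':(325,302,.051),'rearL':(232,515,.038),'rearR':(412,455,.038)}
W={k:t(*v) for k,v in P.items()}
for k,v in W.items(): print(k,v.round(4))
d=lambda a,b:(W[a][:2]-W[b][:2])
for a,b in [('barL','barR'),('rearL','rearR'),('padbackL','padbackR'),('stopL','stopR')]:
    e=d(a,b);print(a,np.linalg.norm(e).round(4),'yaw',(np.arctan2(e[1],e[0])-np.pi/2).round(3))
m=lambda a,b:(W[a]+W[b])[:2]/2
for a,b in [(m('stopL','stopR'),m('rearL','rearR')),(m('frL','frR'),m('padbackL','padbackR'))]:
    e=a-b;print(np.linalg.norm(e),np.arctan2(e[1],e[0]))
E
```

```text
pad [0.4604 0.3934 0.041 ]
padfrontL [0.4729 0.418  0.041 ]
padfrontR [0.4848 0.3783 0.041 ]
padbackL [0.4395 0.4083 0.041 ]
padbackR [0.4524 0.3677 0.041 ]
stopL [0.5623 0.4617 0.04  ]
stopR [0.5816 0.4028 0.04  ]
barL [0.5343 0.4541 0.0535]
barR [0.5517 0.396  0.0535]
frL [0.5261 0.4408 0.051 ]
frR [0.5385 0.3916 0.051 ]
blkL [0.4749 0.4234 0.051 ]
blkR [0.4921 0.3774 0.051 ]
rearL [0.4161 0.4135 0.038 ]
rearR [0.4363 0.3472 0.038 ]
barL 0.0606 yaw 0.292
rearL 0.0693 yaw 0.295
padbackL 0.0425 yaw 0.306
stopL 0.062 yaw 0.316
0.1546988383757118 0.34190796913638577
0.09083983569854971 0.3159035341144422
```

```bash
cat >> h.py <<'E'
yaw=.315; X=np.array([np.cos(yaw),np.sin(yaw),0]); Y=np.array([-X[1],X[0],0])
J=np.array([.5035,.4090,0])           # jig origin
a=yaw+np.pi/2; Q=[0,np.cos(a/2),np.sin(a/2),0]   # jaws across the channel
def at(x,y,z): return J+x*X+y*Y+np.array([0,0,z])
E
python3 - <<'E'
from h import *
# lever ball triangulation, z where the two rays agree
for z in (.05,.1,.15,.2):
    w=world("top",230,180,z);print(z,w.round(3),np.round(pix("side",w)))
command_gripper(0.0)
move_pose(at(-.036,0,.15),Q)
print(get_time(),get_joint_pos().round(2))
movel(at(-.036,0,.075),v=.15)
print(get_time(),get_tcp_pos()-at(-.036,0,.075),get_ft_force())
a=read_camera("top")[185:265,165:265][:,:,::-1];b=read_camera("side")[185:265,205:305][:,:,::-1]
cv2.imwrite("pics/c2.png",cv2.resize(np.vstack([a,b])if 0 else np.hstack([a,b]),(800,320),interpolation=cv2.INTER_CUBIC))
for n in("top","side"):
  for p in (get_tcp_pos(),at(-.036,0,.041)): print(n,np.round(pix(n,p),1))
E
```

```text
0.05 [0.618 0.353 0.05 ] [222. 202.]
0.1 [0.607 0.35  0.1  ] [226. 188.]
0.15 [0.595 0.347 0.15 ] [230. 173.]
0.2 [0.584 0.344 0.2  ] [235. 156.]
2.7917 [ 0.68  0.5   1.7   0.    0.94 -1.2 ]
3.4417 [9.44946165e-05 6.48847030e-04 4.63441822e-04] [ 0.16981589 -0.71920515  0.7274571 ]
top [212.2 236. ]
top [213.9 237.6]
side [275.2 219.4]
side [274.7 228.9]
```

View pics/c2.png

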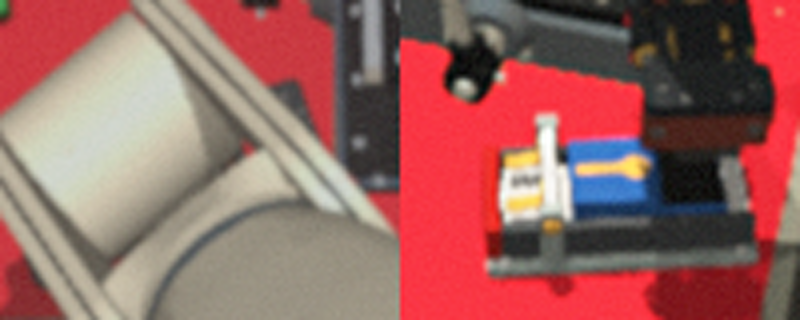

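The side view shows the gripper over the pad and clear of the posts. Its body hides the tips. The lever ball is at about (0.62, 0.35, 0.04), outside the path. Now I press down, checking the contact height.

```bash
python3 - <<'E'
from h import *
movel(at(-.040,0,.048),v=.1); wait(.2); f0=get_ft_force()
hit=movel(at(-.040,0,.034),v=.02,until_force=4)
z=get_tcp_pos()[2];print(get_time(),hit,z,get_ft_force()-f0)
if hit and .036<z<.045:
    for dz in (.004,.007,.0083):
        movel(at(-.040,0,z-dz),v=.02); wait(.15)
        print(dz,get_tcp_pos()[2],(get_ft_force()-f0).round(1))
np.save("f0.npy",f0)
E
```

```text
4.6583 True 0.03931443457262525 [-1.08913903  0.40738445  7.07556864]
0.004 0.03605022895327284 [-2.5 -0.4  9.6]
0.007 0.0333512798413453 [-2.5 -1.1 13.1]
0.0083 0.03218390442951918 [-3.1 -2.2 13.3]
```

```bash
python3 - <<'E'
from h import *
f0=np.load("f0.npy")
zc=.0302
movel(at(-.040,0,zc),v=.02); wait(.1)
def rep(s):
    p=get_tcp_pos();f=get_ft_force()-f0;print(s,round(get_time(),2),'x',round((p-J)@X,4),'y',round((p-J)@Y,4),'z',p[2].round(4),'fx',round(f@X,1),'fy',round(f@Y,1),'fz',f[2].round(1))
rep('pre')
for x in (-.03,-.02,-.01,0,.01,.018):
    h=movel(at(x,0,zc),v=.03,until_force=22); rep(h)
    if h: break
E
```

```text
pre 6.36 x -0.0398 y 0.0001 z 0.0314 fx -3.2 fy -0.2 fz 15.1
False 6.84 x -0.0294 y 0.0003 z 0.0315 fx -3.4 fy 0.8 fz 13.0
False 7.33 x -0.0194 y 0.0004 z 0.0316 fx -2.8 fy 1.2 fz 14.0
False 7.81 x -0.0101 y 0.0003 z 0.0313 fx -3.2 fy 1.0 fz 13.0
False 8.29 x -0.0008 y 0.0001 z 0.0313 fx -5.9 fy 0.0 fz 15.2
False 8.78 x 0.0089 y 0.0002 z 0.0313 fx -8.0 fy 0.9 fz 15.5
True 9.0 x 0.0088 y 0.0001 z 0.0314 fx -2.6 fy 0.3 fz 8.9
```

```bash
python3 - <<'E'
from h import *
f0=np.load("f0.npy"); wait(.3)
p=get_tcp_pos();f=get_ft_force()-f0;print((p-J)@X,p[2],f@X,f)
b=read_camera("side")[195:265,210:300][:,:,::-1]
cv2.imwrite("pics/c3.png",cv2.resize(b,(720,560),interpolation=cv2.INTER_CUBIC))
E
```

```text
0.008802751545615542 0.03149117826576214 -1.8869026560893296 [-2.05299127  0.2100405   7.34622751]
```

View pics/c3.png

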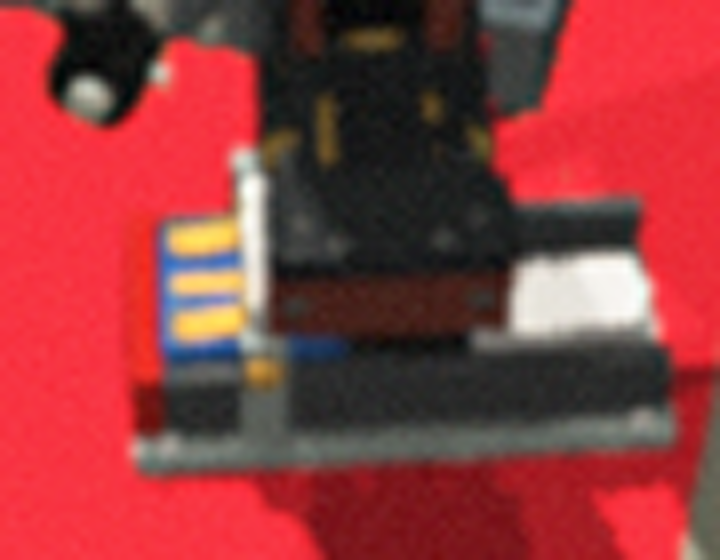

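The carrier's blue front now reaches the red stop, at crop x≈160, under the bar and leaf springs. I'll give it one light confirming push, then release.

```bash
python3 - <<'E'
from h import *
f0=np.load("f0.npy")
h=movel(at(.014,0,.0302),v=.02,until_force=20)
p=get_tcp_pos();x=(p-J)@X;print(h,x,(get_ft_force()-f0)@X)
wait(.3)
movel(at(x-.0005,0,.045),v=.04); movel(at(x-.004,0,.075),v=.1)
movel(at(-.06,0,.2),v=.2); move_pose([.30,.30,.28],Q)
wait(.3);print(get_time(),get_ft_force())
a=read_camera("top")[185:265,165:265][:,:,::-1];b=read_camera("side")[185:265,205:305][:,:,::-1]
cv2.imwrite("pics/c4.png",cv2.resize(np.hstack([a,b]),(800,320),interpolation=cv2.INTER_CUBIC))
E
```

```text
True 0.008789865437908733 -1.4307993108277277
12.7667 [ 0.57274095  0.26991967 -0.52355594]
```

View pics/c4.png

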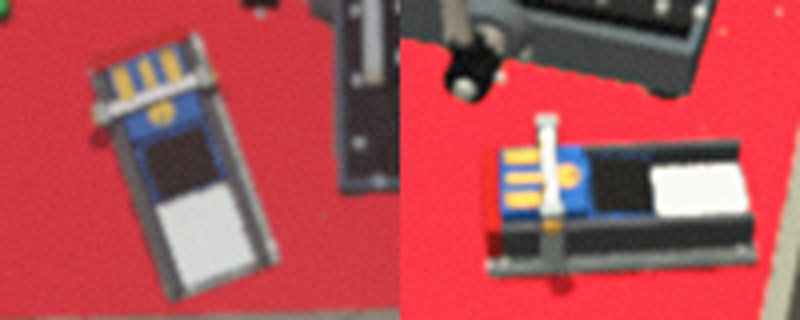

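The carrier sits flat against the red stop. Visible bed behind it is about 59 mm, and 61 mm is expected at home. The arm is clear.

```bash
python3 -c "
from station import *
job_done();print(get_time())"
```

```text
the job is handed in; nothing more can be done
the job is handed in; nothing more can be done
```

The blue carrier is home against the red end stop, and the job was handed in about 12.8 s into the 38 s allowed; no verdict is reported.

- **Pressing and sliding:** With the fingers shut, I pressed the thumb pad down about 9 mm (estimated from TCP height). The downward force was about 13–15 N. I then slid the carrier under the bar and leaf springs until the force rose at the stop. A second light push stopped at the same place (8.8 mm jig x for the TCP).
- **Position check:** The stop came 1.7 mm short of the TCP position I had computed (10.5 mm), which is within the measuring error. The last pictures show the carrier flat and touching the stop. About 59 mm of bed is bare behind it, against 61 mm expected.
- **Release:** The downward force fell to about 7 N once the leaf springs took hold. The arm now stands clear with almost no force on the tool.
- **Not checked:** I had no direct reading of the bed depth after release. I also took no final full picture of the key, tape roll and padlock, but the arm never worked near them.

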